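# Stand the bit case on its heavy end

### The arm

A 7-joint arm with a two-finger parallel gripper is mounted at the origin on a cart in front of the work surface, level with it; the furniture and walls round the work are solid. World frame = base frame: x ahead of the robot, y to its left, z up, the work surface at z = 0. Lengths are in m, angles in rad, forces in N, time in s.
With the tool pointing down it reaches from about 0.4 to 0.85 m from the base axis. Payload 4.5 kg.
Tool frame: the origin (TCP) lies at the very end of the fingers, on their centre line; the grasp point (between the pads) lies 19 mm behind it; z points along the fingers, y is the line along which they close (so a half turn about z gives the same grasp; the last joint's range is limited). The gripper opens to 88 mm and grips with 3 to 60 N. Pads are 18 mm wide; open, the fingers measure 123 mm over their backs; the gripper's body (75 mm by 187 mm) begins 45 mm behind the grasp point.
Start: joints at [-1.084, 0.689, -0.195, 1.565, 0.157, 0.902, -0.215], TCP at [0.273, 0.562, 0.239] pointing down, gripper open.
Joint ranges: [-3.01, 3.01], [-0.46, 2.08], [-1.47, 1.51], [0.13, 2.56], [-1, 4.14], [0.04, 2.09], [-2.66, 2.66]. Speed limits (rad/s): [2.57, 2.57, 3.14, 3.14, 3.14, 3.14, 3.14].

### API

Orientations are given as a unit quaternion [x, y, z, w].
In Python, from plant import r, eyes, nets gives the robot as it stands.
- The arm moves only by the shell command python3 -m pendant 'ROWS' [FORCE]. ROWS is JSON, a list of rows, each an object of numbers: "claw": the opening, from 0 (shut) to 1 (fully open); "dx", "dy", "dz": the shift along the world's x, y, z in mm; "twist": the turn about the world's z in rad. In form: [{"claw": .., "dx": .., "dy": .., "dz": .., "twist": ..}, ...]. A call has 1 to 8 rows; each row is the pose to reach, as a shift and turn from the pose commanded when the call began; what a row does not reach only later rows make up. A row lasts 1/10 s, in which the tool goes at most 50 mm and 8.59 degrees, less where a joint would pass 70% of its speed; a pose out of reach is approached as far as the arm can. A call with a gripper value outside its range is refused whole. The fingers move at their own pace and stop on an object; FORCE is the grip in N (left out, the last holds). Time passes only in rows, so rows that repeat a pose let the fingers close. It gives the time, the measured TCP pose, the force, the opening and the grip force at its end, in the units of the state.
- r.get_state(): the state, without advancing time (a new reading comes with each control period).
- eyes.snapshot(name): name is "scene" or "top"; returns (picture, depth): 480x640x3 uint8, blue, green, red; 480x640 float32, m along the optical axis (not along the pixel's ray), 0 where there is no reading.
- eyes.camera_info(name): a dict with "K" (3x3 intrinsics, pixels), "world_to_cam" (4x4, takes a point from world to camera coordinates). Camera axes: x right, y down, z forward; pixel columns grow to the right and rows downward; lengths in m; the calibration is good to about 2 mm. A picture is of the moment at which its call begins. camera_info takes no time and is no camera call.
- r.finish_job(): hands the job in; it is judged then, once.
Trained networks look in the newest picture that a camera, given by its name, has taken for a name from the list of things; names that differ only in an ending like _2 or _b are one class to them, and where a whole thing is asked for, a point or a joint stands for the part that bears it (a point fixed in the world has none). Each returns a list of dicts, best first, with "confidence" (0 to 1); they miss things now and then, are a little off and sometimes report something else, mostly with a low value. They report only what shows in the picture. A call takes as long as a camera call. They do not tell look-alikes from the thing itself.
- nets.spot_in(camera, query): "box" ([left, top, width, height] as shares, 0 to 1, of the picture: columns of its width, rows of its height, round what is visible of it).
- nets.place_of(camera, query): "position" ([column, row] as shares, 0 to 1, of the picture: columns of its width, rows of its height: a listed point, or the origin of a listed thing).
The state is a dict: "clock": time; "q": joint angles; "qd": joint speeds; "joint_torque": joint torques, N m; "tool_pos": TCP position; "eef_rot": TCP orientation; "contact_force": force on the tool from outside, world axes, zero at the start; "moment": the same for the moment, N m; "opening": opening from 0.0 (shut) to 1.0 (fully open); "finger_force": force on a finger pad.
Only numpy, scipy, OpenCV 4.12 (cv2) and the standard library are available. Lean on these libraries where they do the work, as an engineer would, in place of code of your own. Each camera call takes 0.05 s, during which the arm holds its last target. There are 200 camera calls.

### The job

All the bits in the blue case have slid to one end, and its two ends look alike. Lift the case by its swing handle, see which end sinks, and stand it upright on that heavy end on the round cork mat, so that it stays standing by itself when you let go.

Things in the scene. Friction and masses are not known exactly. Their poses are not given: they have to be found in the camera images.
- bit_case: Blue box lying flat, 94 x 56 x 40 mm, with a round domed rubber foot (38 mm wide, 13 mm high) on each end: 120 mm overall. 0.4 to 0.6 kg, most of it hidden at one end. Origin at its middle, on the handle's pivot line, 20 mm above the bench; x along the length through both feet, y along the pivot line. On the heavy end's foot it stands (origin 60 mm up), rocking 1 to 3 s; on the other it topples.
- handle_grip (a point): Middle of the flat black grip of the steel swing handle, 84 mm from the pivot line, so about 104 mm above the bench at the start. The grip is 12 mm thick along the case's x, 54 mm long along y, 28 mm high (14 mm above and below this point). Steel arms 34 mm to either side in y. Its z points from pivot to grip.
- case_handle (a joint): Swing of the handle on the case, rad: 0 square to the box, positive leaning to the case's +x end, stops at 0.873 (50 degrees) either way. Stays where left, but a hanging case swings to a stop. Hung from an upright handle: negative = +x end sank, positive = -x end sank; standing on that end then takes tilting the held handle 40 degrees more in the same sense.
- cork_mat: Round cork mat fixed on the bench, 140 mm across, 5 mm thick; origin at the centre of its underside, z up. The bench lamp's arm reaches over the bench beyond and to the right (+x, -y) of the work: lean the wrist away from it.
Mind the look-alikes: they are no part of the job. What is shaped like the bit_case but red or turquoise is not meant.

How it is judged:
By the outcome, as a careful person would: the job done as asked, in the order asked, and still so for the second after the job is handed in, with the robot touching nothing.
It also fails if it takes over 45 s, if anything falls off the work surface, if the arm or the gripper's body presses on something with over 40 N, if the wrist force passes 120 N, or if a joint passes its speed limit or range.

## Working session

There is one attempt and no reset: what is moved stays moved. The work goes in short steps, Python scripts to look and compute and a shell command to move; the robot and the scene stay as the last step left them, time stands still between calls to the robot, and variables do not carry over. Pictures are saved under pics/ and viewed, at most 10 in all, crops included, and the job is handed in when it is done.

```bash
ls; mkdir -p pics; cat > h.py <<'E'
from plant import r, eyes, nets
import numpy as np, cv2
def cam(n):
    c=eyes.camera_info(n); return np.array(c["K"]),np.array(c["world_to_cam"])
def back(n,u,v,d):
    K,T=cam(n); p=np.linalg.solve(K,[u,v,1])*d
    return (np.linalg.inv(T)@np.append(p,1))[:3]
def at_z(n,u,v,z):
    K,T=cam(n); Ti=np.linalg.inv(T); o=Ti[:3,3]; d=Ti[:3,:3]@np.linalg.solve(K,[u,v,1])
    return o+d*(z-o[2])/d[2]
def proj(n,p):
    K,T=cam(n); q=K@(T@np.append(p,1))[:3]; return q[:2]/q[2]
def cloud(n,dep):
    K,T=cam(n); v,u=np.mgrid[:480,:640]
    p=np.stack([u,v,np.ones_like(u)],-1)@np.linalg.inv(K).T*dep[...,None]
    Ti=np.linalg.inv(T); return p@Ti[:3,:3].T+Ti[:3,3]
E
python3 - <<'E'
from h import *
ims=[]
for n in("scene","top"):
    im,d=eyes.snapshot(n); ims.append(im); np.save(f"pics/{n}0.npy",d); cv2.imwrite(f"pics/raw_{n}0.png",im)
    for q in("bit_case","cork_mat","handle_grip"):
        for o in nets.place_of(n,q)[:4]:
            u,v=o["position"][0]*640,o["position"][1]*480
            print(n,q,round(o["confidence"],2),int(u),int(v),at_z(n,u,v,{"bit_case":.02,"cork_mat":0,"handle_grip":.104}[q]).round(3))
    print(n,(np.linalg.inv(cam(n)[1])[:3,3]).round(2))
cv2.imwrite("pics/a.png",ims[0]); cv2.imwrite("pics/b.png",ims[1])
print(r.get_state())
E
```

```text
pics
scene bit_case 0.89 350 360 [ 0.342 -0.249  0.02 ]
scene bit_case 0.77 251 256 [0.375 0.143 0.02 ]
scene bit_case 0.72 312 244 [0.515 0.108 0.02 ]
scene cork_mat 0.64 351 292 [ 0.481 -0.078  0.   ]
scene handle_grip 0.93 245 220 [0.371 0.151 0.104]
scene handle_grip 0.67 305 207 [0.514 0.134 0.104]
scene handle_grip 0.55 347 318 [ 0.335 -0.25   0.104]
scene [ 0.01 -0.66  0.5 ]
top bit_case 0.72 445 302 [ 0.334 -0.251  0.02 ]
top bit_case 0.69 216 286 [0.367 0.138 0.02 ]
top bit_case 0.68 226 196 [0.524 0.123 0.02 ]
top cork_mat 0.91 336 218 [ 0.487 -0.07   0.   ]
top handle_grip 0.68 219 186 [0.52  0.121 0.104]
top handle_grip 0.63 205 282 [0.366 0.141 0.104]
top handle_grip 0.61 454 295 [ 0.34  -0.245  0.104]
top [ 0.29 -0.01  0.97]
{'clock': 0.4, 'q': array([-1.08422131,  0.68920736, -0.19459749,  1.56544161,  0.15727676,
        0.90253451, -0.21511237]), 'qd': array([-8.64624959e-04, -2.98603414e-03, -1.71126186e-03, -1.87110125e-03,
       -5.11715255e-04,  8.29969836e-05,  7.77409115e-04]), 'joint_torque': array([ 1.00283709e-03, -5.26963663e+01, -1.26514602e+00, -1.53501642e+01,
       -5.20926481e-02,  1.59216477e-03,  8.93811762e-05]), 'tool_pos': array([0.27335897, 0.56196365, 0.23863774]), 'eef_rot': array([ 2.24453289e-01,  9.74484843e-01, -1.00920574e-04, -2.71707997e-05]), 'contact_force': array([-0.80248503, -0.00084737, -0.34660611]), 'moment': array([0.00623644, 0.01885832, 0.01341608]), 'finger_force': 0.0, 'opening': 1.0046940530296815}
```

View pics/a.png

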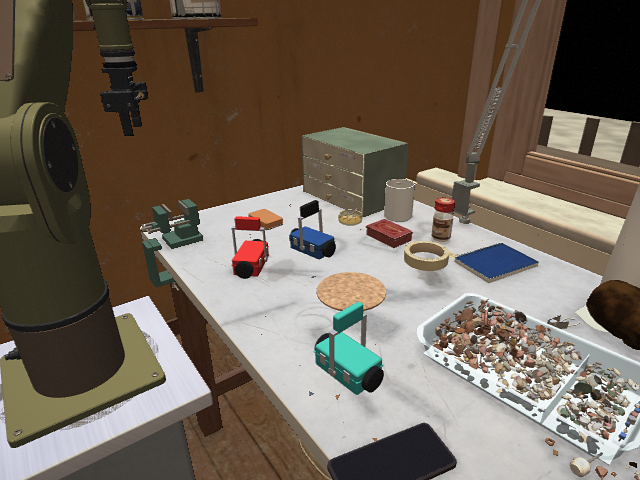

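View pics/b.png

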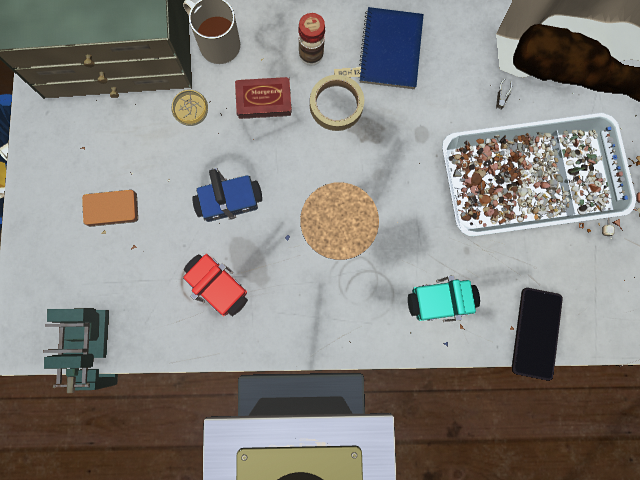

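The scene camera shows the blue case at (312,240) behind the red one (250,255), and the mat at (351,292). From the top, blue is at (227,197), the mat at (340,220), and the lamp is far right and beyond. Next I measure the blue case's axis.

```bash
python3 - <<'E'
from h import *
for n,w in(("top",(180,270,155,235)),("scene",(280,345,190,265))):
    im=cv2.imread(f"pics/raw_{n}0.png"); P=cloud(n,np.load(f"pics/{n}0.npy"))
    hsv=cv2.cvtColor(im,cv2.COLOR_BGR2HSV)
    M=np.zeros((480,640),bool); M[w[2]:w[3],w[0]:w[1]]=1
    blue=M&(abs(hsv[...,0].astype(int)-112)<12)&(hsv[...,1]>120)&(P[...,2]>.032)&(P[...,2]<.05)
    g=M&(P[...,2]>.085)&(P[...,2]<.135)
    for nm,m in(("box",blue),("grip",g)):
        p=P[m]; rc=cv2.minAreaRect(p[:,:2].astype(np.float32)*1000)
        print(n,nm,len(p),rc,p.min(0).round(3),p.max(0).round(3), p.mean(0).round(4))
    lm=P[:,:,2]>.04
    mm=M&(P[...,2]>.008)&(P[...,2]<.03); p=P[mm]; print(n,"low",cv2.minAreaRect(p[:,:2].astype(np.float32)*1000))
    if n=="top":
        m=(hsv[...,0]<25)&(hsv[...,1]>60)&(abs(P[...,2]-.005)<.006); m[:175]=0;m[265:]=0;m[:,:295]=0;m[:,385:]=0
        print("mat",m.sum(),cv2.minEnclosingCircle(P[m][:,:2].astype(np.float32)), np.median(P[m],0))
E
```

```text
top box 1399 ((519.6514282226562, 120.83484649658203), (54.55945587158203, 92.45425415039062), 13.899879455566406) [0.483 0.071 0.034] [0.555 0.17  0.044] [0.5191 0.1187 0.0393]
top grip 379 ((518.5087280273438, 125.597900390625), (71.60955810546875, 13.42732048034668), 13.75568675994873) [0.484 0.112 0.087] [0.553 0.138 0.122] [0.5143 0.1237 0.1107]
top low ((518.6914672851562, 120.1205062866211), (70.29537963867188, 118.03376007080078), 24.74044418334961)
mat 4719 ((0.48227202892303467, -0.07540950179100037), 0.07026892155408859) [ 0.48123225 -0.07499605  0.00440182]
scene box 442 ((518.4057006835938, 120.48783874511719), (56.373260498046875, 96.66043853759766), 13.370787620544434) [0.482 0.069 0.032] [0.555 0.168 0.042] [0.5167 0.1121 0.0389]
scene grip 274 ((516.6722412109375, 123.74398803710938), (71.76725006103516, 15.224790573120117), 14.801653861999512) [0.482 0.111 0.085] [0.551 0.135 0.119] [0.514  0.1202 0.1044]
scene low ((612.6846313476562, 250.5718994140625), (414.21075439453125, 170.35980224609375), 46.904361724853516)
```

```bash
python3 -m pendant '[{"claw":1,"dx":30,"dy":-40,"dz":0,"twist":-0.1},{"claw":1,"dx":60,"dy":-75,"dz":0,"twist":-0.25},{"claw":1,"dx":85,"dy":-115,"dz":0,"twist":-0.4},{"claw":1,"dx":110,"dy":-155,"dz":0,"twist":-0.55},{"claw":1,"dx":135,"dy":-195,"dz":0,"twist":-0.7},{"claw":1,"dx":160,"dy":-240,"dz":0,"twist":-0.8},{"claw":1,"dx":180,"dy":-285,"dz":0,"twist":-0.877},{"claw":1,"dx":200,"dy":-325,"dz":0,"twist":-0.877}]'
python3 - <<'E'
from h import *
P=cloud("scene",np.load("pics/scene0.npy"));m=(P[...,2]>.15)&(P[...,0]>.3)&(P[...,0]<.9)&(P[...,1]<.3)&(P[...,1]>-.6)
p=P[m]; 
for z in np.arange(.15,.9,.1):
    s=p[abs(p[:,2]-z)<.05]
    if len(s): print(round(z,2),len(s),s.min(0).round(2),s.max(0).round(2))
E
```

```text
clock: 1.2
tool_pos: [0.4742, 0.2347, 0.2389]
eef_rot: [0.618, 0.786, -0.0, 0.0]
contact_force: [1.4, 0.3, 0.4]
opening: 1.0
finger_force: 0.0
0.15 1692 [ 0.72 -0.41  0.15] [0.9 0.3 0.2]
0.25 471 [ 0.86 -0.39  0.2 ] [ 0.9 -0.   0.3]
0.35 592 [ 0.82 -0.12  0.3 ] [ 0.88 -0.05  0.4 ]
0.45 645 [ 0.79 -0.17  0.4 ] [ 0.85 -0.1   0.5 ]
0.55 127 [ 0.78 -0.18  0.5 ] [ 0.81 -0.15  0.52]
```

```bash
python3 -m pendant '[{"claw":1,"dx":22,"dy":-45,"dz":0,"twist":0.003},{"claw":1,"dx":40,"dy":-85,"dz":-10,"twist":0.003},{"claw":1,"dx":44,"dy":-110,"dz":-30,"twist":0.003},{"claw":1,"dx":44,"dy":-110,"dz":-70,"twist":0.003},{"claw":1,"dx":44,"dy":-110,"dz":-94,"twist":0.003},{"claw":1,"dx":44,"dy":-110,"dz":-94,"twist":0.003}]'
python3 - <<'E'
from h import *
out=[]
for n in("scene","top"):
    im,d=eyes.snapshot(n); s=r.get_state(); u,v=proj(n,s["tool_pos"]).round().astype(int); u0=min(max(u-65,0),510);v0=min(max(v-60,0),330)
    out.append(cv2.resize(im[v0:v0+150,u0:u0+130],None,fx=3,fy=3,interpolation=cv2.INTER_CUBIC)); print(n,u,v,u0,v0,s["tool_pos"])
cv2.imwrite("pics/c.png",np.hstack(out))
E
```

```text
clock: 1.8
tool_pos: [0.5154, 0.1263, 0.1422]
eef_rot: [0.616, 0.788, -0.002, -0.002]
contact_force: [-1.1, 0.3, 0.3]
opening: 0.999
finger_force: 0.0
scene 307 192 242 132 [0.51663144 0.12687496 0.14390457]
top 212 181 147 121 [0.51760059 0.12729814 0.14506113]
```

View pics/c.png

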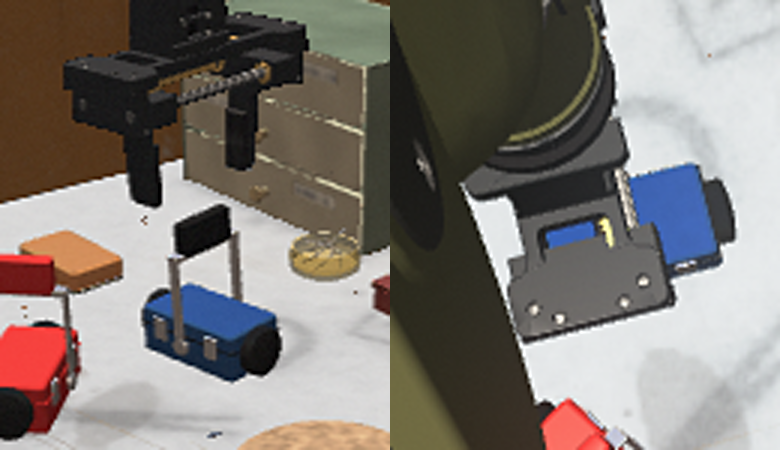

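```bash
python3 - <<'E'
from h import *
K,T=cam("scene")
for s in(-34,34):
    p=np.array([.518+s*1e-3*.971,.1245+s*1e-3*.238,0])
    for z in(.02,.08,.09,.1,.11,.118): 
        p[2]=z; q=proj("scene",p); print(s,z,q.round(1),((q-[242,132])*3).round())
P=cloud("scene",np.load("pics/scene0.npy"))
c=np.array([.518,.1245,0]);a=np.array([.971,.238,0])
t=(P-c)@a; b=(P-c)@np.array([-.238,.971,0])
for s in(-34,34):
    m=(abs(t-s/1e3)<.005)&(abs(b)<.012)&(P[...,2]>.05); print(s,m.sum(),np.sort(P[m][:,2])[-5:],t[m].min(),t[m].max(),b[m].mean())
E
```

```text
-34 0.02 [300.2 246.7] [175. 344.]
-34 0.08 [299.1 223.1] [171. 273.]
-34 0.09 [299.  219.1] [171. 261.]
-34 0.1 [298.8 215. ] [170. 249.]
-34 0.11 [298.6 210.8] [170. 237.]
-34 0.118 [298.5 207.5] [169. 227.]
34 0.02 [319.6 236.5] [233. 314.]
34 0.08 [319.1 213.7] [231. 245.]
34 0.09 [319.  209.8] [231. 233.]
34 0.1 [318.9 205.8] [231. 221.]
34 0.11 [318.8 201.8] [231. 210.]
34 0.118 [318.8 198.6] [230. 200.]
-34 69 [0.09367437 0.09389354 0.09400338 0.09495252 0.09597656] -0.0373491653166017 -0.02929574142961554 -0.0021056339351583644
34 54 [0.09082806 0.09135508 0.09429185 0.09476368 0.09476847] 0.029078823259660116 0.03799489628167661 -0.0024030210397283885
```

```bash
python3 -m pendant '[{"claw":1,"dx":0,"dy":-2,"dz":-35,"twist":0},{"claw":1,"dx":0,"dy":-2,"dz":-65,"twist":0},{"claw":1,"dx":0,"dy":-2,"dz":-79,"twist":0},{"claw":1,"dx":0,"dy":-2,"dz":-79,"twist":0},{"claw":0.6,"dx":0,"dy":-2,"dz":-79,"twist":0},{"claw":0.6,"dx":0,"dy":-2,"dz":-79,"twist":0},{"claw":0.6,"dx":0,"dy":-2,"dz":-79,"twist":0},{"claw":0.6,"dx":0,"dy":-2,"dz":-79,"twist":0}]' 30; python3 -c "
from plant import r;s=r.get_state();print(s['tool_pos'],s['opening'],s['finger_force'],s['contact_force'],s['moment'])"
```

```text
clock: 2.7
tool_pos: [0.5194, 0.1256, 0.0673]
eef_rot: [0.616, 0.788, 0.002, 0.001]
contact_force: [2.1, 0.1, 7.4]
opening: 0.802
finger_force: 30.0
[0.51939608 0.12560039 0.06728072] 0.8017596603338424 30.001220405101776 [2.1386095  0.13573222 7.44790669] [ 0.03076    -0.11369583  0.03031336]
```

```bash
python3 -m pendant '[{"claw":0.6,"dx":0,"dy":0,"dz":10,"twist":0},{"claw":0.6,"dx":0,"dy":0,"dz":25,"twist":0},{"claw":0.6,"dx":0,"dy":0,"dz":50,"twist":0},{"claw":0.6,"dx":0,"dy":0,"dz":80,"twist":0},{"claw":0.6,"dx":0,"dy":0,"dz":110,"twist":0},{"claw":0.6,"dx":0,"dy":0,"dz":120,"twist":0},{"claw":0.6,"dx":0,"dy":0,"dz":120,"twist":0},{"claw":0.6,"dx":0,"dy":0,"dz":120,"twist":0}]' 30
python3 - <<'E'
from h import *
out=[]
for n in("scene","top"):
    im,d=eyes.snapshot(n); s=r.get_state(); u,v=proj(n,s["tool_pos"]).round().astype(int); u0=min(max(u-65,0),510);v0=min(max(v-60,0),330)
    out.append(cv2.resize(im[v0:v0+150,u0:u0+130],None,fx=3,fy=3,interpolation=cv2.INTER_CUBIC)); print(n,u,v,u0,v0,s["tool_pos"],s["contact_force"],s["moment"])
cv2.imwrite("pics/d.png",np.hstack(out))
E
```

```text
clock: 3.5
tool_pos: [0.5162, 0.1247, 0.1847]
eef_rot: [0.616, 0.788, -0.001, -0.001]
contact_force: [-0.7, 0.2, -5.2]
opening: 0.8
finger_force: 30.0
scene 307 175 242 115 [0.51599235 0.12464117 0.18423161] [-1.33096273  0.01971334 -5.91192405] [-0.1480684   0.02719661  0.02332172]
top 209 174 144 114 [0.5160521  0.12467185 0.18413538] [ 0.25318607 -0.27913623 -5.48016766] [-0.12793299  0.06274878  0.02857374]
```

View pics/d.png

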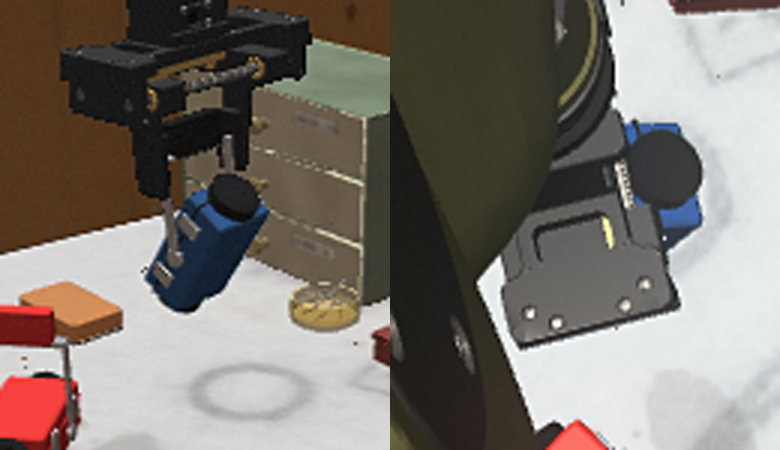

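The +y (left/far) end sank; the light foot is up on the -y side. Next I measure the hanging tilt, taking h = (-0.238, 0.971) as the direction of the heavy end.

```bash
cat >> h.py <<'E'
H=np.array([-.238,.971,0])
def fit():
    im,d=eyes.snapshot("scene"); s=r.get_state(); P=cloud("scene",d); t=s["tool_pos"]+[0,0,.019]
    hsv=cv2.cvtColor(im,cv2.COLOR_BGR2HSV)
    h=(P-t)@H; a=(P-t)@np.array([.971,.238,0])
    near=(abs(h)<.13)&(abs(a)<.06)&(P[...,2]>.008)&(P[...,2]<t[2]+.05)&(d>0)
    b=near&(abs(hsv[...,0].astype(int)-112)<12)&(hsv[...,1]>100)
    # visible side face (facing the camera, at -a side): outermost in a
    f=b&(a<np.percentile(a[b],40)+.004)
    q=np.stack([h[b],P[...,2][b]],1).astype(np.float32)*1000
    c,wh,an=cv2.minAreaRect(q); c=np.array(c)
    bx=cv2.boxPoints((tuple(c),wh,an)); e=[bx[1]-bx[0],bx[2]-bx[1]]; L=max(e,key=np.linalg.norm)
    L=L if L[1]<0 else -L; ax=L/np.linalg.norm(L)
    tilt=np.degrees(np.arctan2(ax[0],-ax[1]))  # + : heavy end lies towards +H of light end
    foot=c+ax*60; hd=np.degrees(np.arctan2(-c[0],t[2]*1000-c[1]))
    print("n",b.sum(),"centre(h,z)",c.round(1),"wh",np.round(wh,1),"tilt",tilt.round(1),"foot tip(h,z)",foot.round(1),"pinch z",round(t[2]*1000,1),"handle lean to H",hd.round(1),"pivot dist",np.hypot(c[0],t[2]*1000-c[1]).round(1))
    print("tcp",s["tool_pos"].round(4),"F",s["contact_force"].round(1),"M",s["moment"].round(3),"op",round(s["opening"],3),"ff",round(s["finger_force"],1),"t",round(s["clock"],2))
    return im
E
python3 -c "
from h import *
fit();fit()"
```

```text
n 705 centre(h,z) [-21.1 166. ] wh [ 57.8 170.4] tilt 18.0 foot tip(h,z) [ -2.5 109. ] pinch z 203.2 handle lean to H 29.5 pivot dist 42.8
tcp [0.5163 0.1247 0.1842] F [-0.1 -0.4 -5.3] M [-0.098  0.091 -0.059] op 0.802 ff 30.0 t 3.65
n 709 centre(h,z) [-14.2 165.6] wh [ 77.4 168.8] tilt 3.8 foot tip(h,z) [-10.3 105.7] pinch z 203.4 handle lean to H 20.6 pivot dist 40.4
tcp [0.5165 0.1248 0.1844] F [-0.4 -0.2 -5.4] M [-0.08   0.012 -0.035] op 0.805 ff 30.0 t 3.7
```

```bash
python3 - <<'E'
s=open("h.py").read()
s=s.replace("""(hsv[...,1]>100)
""","""(hsv[...,1]>140)&(hsv[...,2]>60)
    b=cv2.morphologyEx(b.astype(np.uint8),cv2.MORPH_OPEN,np.ones((3,3)))
    _,lab,st,_=cv2.connectedComponentsWithStats(b); b=cv2.erode((lab==1+st[1:,4].argmax()).astype(np.uint8),np.ones((3,3)))>0
""")
open("h.py","w").write(s)
E
python3 -c "
from h import *
fit();fit()"
```

```text
n 16 centre(h,z) [-40.2 172. ] wh [17.1  2.9] tilt -62.2 foot tip(h,z) [-93.3 144.1] pinch z 203.6 handle lean to H 51.9 pivot dist 51.1
tcp [0.5167 0.1248 0.1846] F [-0.1  0.2 -5.2] M [-0.068  0.025  0.03 ] op 0.803 ff 30.0 t 3.75
n 19 centre(h,z) [-40.3 172.3] wh [18.3  3.6] tilt -57.0 foot tip(h,z) [-90.7 139.7] pinch z 203.8 handle lean to H 52.0 pivot dist 51.2
tcp [0.5169 0.1249 0.1848] F [ 0.4 -0.8 -5.2] M [-0.012  0.013  0.018] op 0.802 ff 30.0 t 3.8
```

```bash
sed -i 's/hsv\[...,1\]>140)&(hsv\[...,2\]>60)/hsv[...,1]>110)\&(hsv[...,2]>25)/; s/,np.ones((3,3)))>0/,np.ones((2,2)))>0/' h.py
python3 - <<'E'
from h import *
im=fit()
s=r.get_state(); u,v=proj("scene",s["tool_pos"]).round().astype(int)
c=im[v-50:v+100,u-80:u+80]; hsv=cv2.cvtColor(c,cv2.COLOR_BGR2HSV); m=(abs(hsv[...,0].astype(int)-112)<12)&(hsv[...,1]>110)&(hsv[...,2]>25)
c2=c.copy(); c2[m]=(0,255,255)
cv2.imwrite("pics/e.png",cv2.resize(np.hstack([c,c2]),None,fx=2.5,fy=2.5,interpolation=cv2.INTER_CUBIC))
E
```

```text
n 538 centre(h,z) [-11.3 134.7] wh [35.7 99.2] tilt 32.3 foot tip(h,z) [20.7 84. ] pinch z 204.0 handle lean to H 9.3 pivot dist 70.2
tcp [0.5171 0.1249 0.185 ] F [-0.3 -0.3 -5.4] M [-0.118 -0.017  0.014] op 0.804 ff 30.0 t 3.85
```

View pics/e.png

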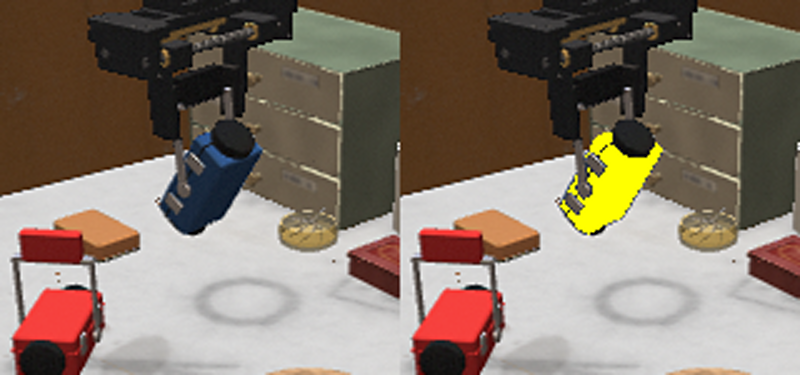

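```bash
python3 -m pendant '[{"claw":0.6,"dx":-2,"dy":-10,"dz":0,"twist":0},{"claw":0.6,"dx":-5,"dy":-35,"dz":0,"twist":0},{"claw":0.6,"dx":-10,"dy":-70,"dz":0,"twist":0},{"claw":0.6,"dx":-15,"dy":-110,"dz":0,"twist":0},{"claw":0.6,"dx":-21,"dy":-150,"dz":0,"twist":0},{"claw":0.6,"dx":-26,"dy":-185,"dz":0,"twist":0},{"claw":0.6,"dx":-30,"dy":-208,"dz":0,"twist":0},{"claw":0.6,"dx":-31,"dy":-218,"dz":0,"twist":0}]' 30 && python3 -m pendant '[{"claw":0.6,"dx":0,"dy":0,"dz":-15,"twist":0},{"claw":0.6,"dx":0,"dy":0,"dz":-35,"twist":0},{"claw":0.6,"dx":0,"dy":0,"dz":-50,"twist":0},{"claw":0.6,"dx":0,"dy":0,"dz":-58,"twist":0},{"claw":0.6,"dx":0,"dy":0,"dz":-58,"twist":0}]' 30; python3 -c "
from h import *
fit();fit()"
```

```text
clock: 4.65
tool_pos: [0.485, -0.0972, 0.1858]
eef_rot: [0.618, 0.786, -0.001, 0.0]
contact_force: [-0.4, -0.1, -5.1]
opening: 0.804
finger_force: 30.0
clock: 5.15
tool_pos: [0.4861, -0.0922, 0.127]
eef_rot: [0.615, 0.788, -0.0, -0.001]
contact_force: [-0.3, 0.8, -5.8]
opening: 0.8
finger_force: 30.0
n 520 centre(h,z) [-13.8  80.7] wh [35.8 93.2] tilt 30.5 foot tip(h,z) [16.7 29. ] pinch z 146.6 handle lean to H 11.8 pivot dist 67.4
tcp [ 0.4865 -0.0925  0.1276] F [-0.1 -0.2 -4.8] M [-0.226  0.046  0.046] op 0.806 ff 30.0 t 5.2
n 536 centre(h,z) [-13.2  81.5] wh [35.4 91.6] tilt 31.5 foot tip(h,z) [18.1 30.3] pinch z 147.1 handle lean to H 11.4 pivot dist 66.9
tcp [ 0.4869 -0.0926  0.1281] F [-0.3 -0.4 -5.3] M [-0.078  0.023 -0.05 ] op 0.803 ff 30.0 t 5.25
```

```bash
python3 -m pendant '[{"claw":0.6,"dx":0,"dy":0,"dz":-10,"twist":0},{"claw":0.6,"dx":0,"dy":0,"dz":-16,"twist":0},{"claw":0.6,"dx":0,"dy":0,"dz":-20,"twist":0},{"claw":0.6,"dx":0,"dy":0,"dz":-22,"twist":0},{"claw":0.6,"dx":0,"dy":0,"dz":-22,"twist":0},{"claw":0.6,"dx":0,"dy":0,"dz":-22,"twist":0}]' 14; python3 -c "
from h import *
fit();fit()"
```

```text
clock: 5.85
tool_pos: [0.4869, -0.0932, 0.1061]
eef_rot: [0.616, 0.788, 0.0, 0.001]
contact_force: [0.0, -1.7, 1.2]
opening: 0.798
finger_force: 14.0
n 408 centre(h,z) [-19.1  61.2] wh [36.1 91.1] tilt 38.4 foot tip(h,z) [18.2 14.2] pinch z 125.0 handle lean to H 16.6 pivot dist 66.6
tcp [ 0.4869 -0.0931  0.106 ] F [-0.1 -0.7  2.3] M [-0.484 -0.121 -0.007] op 0.8 ff 14.0 t 5.9
n 392 centre(h,z) [-19.   61.4] wh [36.2 90.6] tilt 38.3 foot tip(h,z) [18.2 14.3] pinch z 125.0 handle lean to H 16.6 pivot dist 66.4
tcp [ 0.4869 -0.0931  0.106 ] F [ 0.7 -1.5  2.3] M [-0.469 -0.101 -0.023] op 0.803 ff 14.0 t 5.95
```

```bash
python3 -m pendant '[{"claw":0.6,"dx":0,"dy":2,"dz":4,"twist":0},{"claw":0.6,"dx":-2,"dy":7,"dz":4,"twist":0},{"claw":0.6,"dx":-3,"dy":12,"dz":5,"twist":0},{"claw":0.6,"dx":-5,"dy":19,"dz":5,"twist":0},{"claw":0.6,"dx":-5,"dy":19,"dz":5,"twist":0},{"claw":0.6,"dx":-5,"dy":19,"dz":5,"twist":0}]' 12; python3 -c "
from h import *
fit();fit()"
```

```text
clock: 6.55
tool_pos: [0.4812, -0.0735, 0.1106]
eef_rot: [0.615, 0.788, -0.0, -0.0]
contact_force: [-0.0, 0.1, -5.5]
opening: 0.804
finger_force: 12.0
n 635 centre(h,z) [-17.8  61.9] wh [ 35.9 101.7] tilt 25.1 foot tip(h,z) [7.7 7.6] pinch z 129.6 handle lean to H 14.7 pivot dist 70.0
tcp [ 0.4813 -0.0739  0.1106] F [-0.2  0.4 -5.5] M [-0.107  0.037  0.032] op 0.802 ff 12.0 t 6.6
n 635 centre(h,z) [-18.5  63.9] wh [ 36.3 100. ] tilt 25.5 foot tip(h,z) [7.4 9.8] pinch z 129.7 handle lean to H 15.7 pivot dist 68.3
tcp [ 0.4814 -0.0741  0.1107] F [-0.4  0.8 -5.6] M [-0.033  0.033  0.   ] op 0.801 ff 12.0 t 6.65
```

```bash
python3 -m pendant '[{"claw":0.6,"dx":1,"dy":-4,"dz":5,"twist":0},{"claw":0.6,"dx":3,"dy":-12,"dz":5,"twist":0},{"claw":0.6,"dx":3,"dy":-12,"dz":1,"twist":0},{"claw":0.6,"dx":3,"dy":-12,"dz":-2,"twist":0},{"claw":0.6,"dx":2,"dy":-7,"dz":-3,"twist":0},{"claw":0.6,"dx":0,"dy":0,"dz":-3,"twist":0},{"claw":0.6,"dx":-2,"dy":7,"dz":-4,"twist":0},{"claw":0.6,"dx":-2,"dy":7,"dz":-4,"twist":0}]' 10; python3 -c "
from h import *
fit();fit()"
```

```text
clock: 7.45
tool_pos: [0.479, -0.065, 0.1066]
eef_rot: [0.615, 0.789, 0.0, -0.001]
contact_force: [0.6, 0.1, -0.2]
opening: 0.802
finger_force: 10.0
n 797 centre(h,z) [-33.4  63.3] wh [34.4 97.6] tilt 10.5 foot tip(h,z) [-22.4   4.3] pinch z 125.7 handle lean to H 28.1 pivot dist 70.8
tcp [ 0.4791 -0.0656  0.1067] F [-0.1  1.  -0.3] M [ 0.075  0.068 -0.017] op 0.803 ff 10.0 t 7.5
n 789 centre(h,z) [-36.4  63.4] wh [ 33.8 100.6] tilt 5.6 foot tip(h,z) [-30.6   3.7] pinch z 125.8 handle lean to H 30.3 pivot dist 72.2
tcp [ 0.4793 -0.066   0.1068] F [-0.8  0.6  0.6] M [0.202 0.152 0.043] op 0.803 ff 10.0 t 7.55
```

```bash
python3 -m pendant '[{"claw":0.6,"dx":-1,"dy":4,"dz":-3,"twist":0},{"claw":0.6,"dx":-2,"dy":7,"dz":-6,"twist":0},{"claw":0.6,"dx":-2,"dy":9,"dz":-8,"twist":0},{"claw":0.6,"dx":-2,"dy":9,"dz":-8,"twist":0},{"claw":0.6,"dx":-2,"dy":9,"dz":-8,"twist":0}]' 8; python3 - <<'E'
from h import *
fit();im=fit()
u,v=proj("scene",r.get_state()["tool_pos"]).round().astype(int)
cv2.imwrite("pics/f.png",cv2.resize(im[v-60:v+90,u-80:u+80],None,fx=3.5,fy=3.5,interpolation=cv2.INTER_CUBIC))
E
```

```text
clock: 8.05
tool_pos: [0.4775, -0.0579, 0.0988]
eef_rot: [0.616, 0.788, 0.0, 0.0]
contact_force: [-0.9, 0.7, 2.8]
opening: 0.807
finger_force: 8.0
n 726 centre(h,z) [-41.2  61.9] wh [31.1 98.3] tilt 16.2 foot tip(h,z) [-24.4   4.3] pinch z 117.8 handle lean to H 36.4 pivot dist 69.5
tcp [ 0.4776 -0.058   0.0988] F [0.  0.1 2.8] M [ 0.174  0.043 -0.026] op 0.805 ff 8.0 t 8.1
n 782 centre(h,z) [-39.2  62.8] wh [35.3 99.3] tilt 16.5 foot tip(h,z) [-22.1   5.2] pinch z 117.8 handle lean to H 35.4 pivot dist 67.5
tcp [ 0.4776 -0.0581  0.0988] F [-0.3  0.6  1.9] M [ 0.188  0.062 -0.01 ] op 0.803 ff 8.0 t 8.15
```

View pics/f.png

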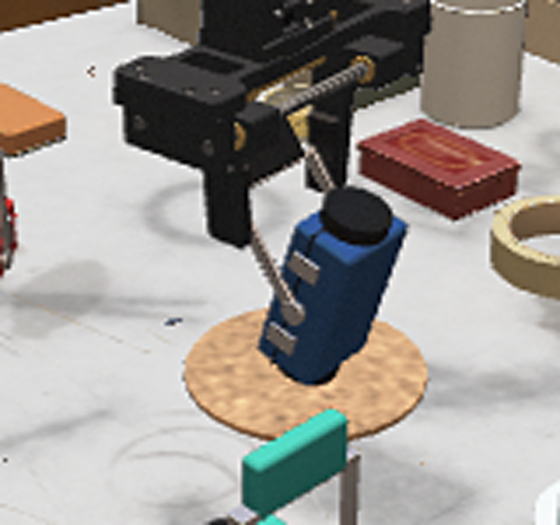

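```bash
python3 -m pendant '[{"claw":0.6,"dx":0,"dy":2,"dz":4,"twist":0},{"claw":0.6,"dx":-2,"dy":7,"dz":5,"twist":0},{"claw":0.6,"dx":-3,"dy":12,"dz":4,"twist":0},{"claw":0.6,"dx":-4,"dy":16,"dz":2,"twist":0},{"claw":0.6,"dx":-4,"dy":16,"dz":2,"twist":0},{"claw":0.6,"dx":-4,"dy":16,"dz":2,"twist":0}]' 8; python3 -c "
from h import *
fit();fit()"
```

```text
clock: 8.75
tool_pos: [0.4731, -0.0417, 0.1007]
eef_rot: [0.616, 0.788, -0.0, -0.0]
contact_force: [-0.8, 0.3, 0.2]
opening: 0.805
finger_force: 8.0
n 906 centre(h,z) [-38.1  64. ] wh [35.3 96.9] tilt 6.2 foot tip(h,z) [-31.6   4.3] pinch z 119.8 handle lean to H 34.4 pivot dist 67.6
tcp [ 0.4732 -0.0419  0.1008] F [-0.3 -0.7 -0.2] M [ 0.     0.332 -0.019] op 0.803 ff 8.0 t 8.8
n 897 centre(h,z) [-39.7  60.7] wh [ 35.3 105. ] tilt 3.8 foot tip(h,z) [-35.7   0.8] pinch z 119.7 handle lean to H 33.9 pivot dist 71.1
tcp [ 0.4732 -0.042   0.1007] F [-1.5  0.2  0.5] M [ 0.037  0.289 -0.05 ] op 0.804 ff 8.0 t 8.85
```

```bash
python3 -m pendant '[{"claw":0.6,"dx":0,"dy":2,"dz":0,"twist":0},{"claw":0.6,"dx":-1,"dy":4,"dz":-1,"twist":0},{"claw":0.6,"dx":-1,"dy":5,"dz":-2,"twist":0},{"claw":0.6,"dx":-1,"dy":5,"dz":-2,"twist":0},{"claw":0.6,"dx":-1,"dy":5,"dz":-2,"twist":0}]' 5; python3 - <<'E'
from h import *
fit();fit();im=fit()
u,v=proj("scene",r.get_state()["tool_pos"]).round().astype(int)
cv2.imwrite("pics/g.png",cv2.resize(im[v-60:v+90,u-80:u+80],None,fx=3.5,fy=3.5,interpolation=cv2.INTER_CUBIC))
E
```

```text
clock: 9.35
tool_pos: [0.4723, -0.0369, 0.0987]
eef_rot: [0.616, 0.788, -0.0, -0.0]
contact_force: [-1.9, 0.5, 1.5]
opening: 0.803
finger_force: 5.0
n 920 centre(h,z) [-41.3  64.1] wh [34.9 95.4] tilt 3.6 foot tip(h,z) [-37.6   4.2] pinch z 117.7 handle lean to H 37.6 pivot dist 67.7
tcp [ 0.4723 -0.037   0.0987] F [-1.2  0.2  1.9] M [-0.115  0.445 -0.014] op 0.803 ff 5.0 t 9.4
n 926 centre(h,z) [-41.6  63.1] wh [35.1 98.1] tilt 3.7 foot tip(h,z) [-37.7   3.2] pinch z 117.7 handle lean to H 37.3 pivot dist 68.6
tcp [ 0.4723 -0.037   0.0987] F [-0.9  0.5  0.3] M [-0.116  0.397 -0.043] op 0.808 ff 5.0 t 9.45
n 917 centre(h,z) [-41.4  63.4] wh [34.6 98.4] tilt 4.3 foot tip(h,z) [-36.9   3.5] pinch z 117.7 handle lean to H 37.3 pivot dist 68.3
tcp [ 0.4723 -0.037   0.0987] F [-0.1  0.4  1.6] M [-0.156  0.494  0.002] op 0.809 ff 5.0 t 9.5
```

View pics/g.png

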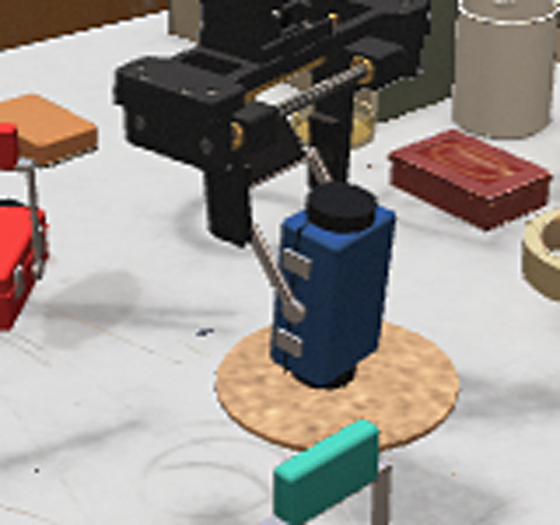

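```bash
python3 -m pendant '[{"claw":0.6,"dx":0,"dy":1,"dz":1,"twist":0},{"claw":0.6,"dx":0,"dy":1,"dz":2,"twist":0},{"claw":0.8,"dx":0,"dy":1,"dz":2,"twist":0},{"claw":0.84,"dx":0,"dy":1,"dz":2,"twist":0},{"claw":0.9,"dx":0,"dy":1,"dz":2,"twist":0},{"claw":1,"dx":0,"dy":1,"dz":2,"twist":0},{"claw":1,"dx":0,"dy":1,"dz":2,"twist":0}]' 4; python3 - <<'E'
from h import *
fit();fit();fit()
im,d=eyes.snapshot("top")
u,v=proj("top",r.get_state()["tool_pos"]).round().astype(int)
cv2.imwrite("pics/top_r.png",cv2.resize(im[v-60:v+90,u-80:u+80],None,fx=3.5,fy=3.5))
E
```

```text
clock: 10.2
tool_pos: [0.4726, -0.0358, 0.1008]
eef_rot: [0.616, 0.788, 0.0, 0.0]
contact_force: [-0.4, -0.6, 0.8]
opening: 0.997
finger_force: 0.1
n 950 centre(h,z) [-43.5  60.8] wh [101.6  36.4] tilt -3.0 foot tip(h,z) [-46.7   0.9] pinch z 119.8 handle lean to H 36.4 pivot dist 73.3
tcp [ 0.4725 -0.0359  0.1008] F [ 0.4 -0.1 -0.8] M [-0.026  0.05   0.018] op 1.001 ff 0.1 t 10.25
n 930 centre(h,z) [-38.1  60.8] wh [ 36.3 102.9] tilt 3.7 foot tip(h,z) [-34.2   0.9] pinch z 119.8 handle lean to H 32.9 pivot dist 70.2
tcp [ 0.4725 -0.0359  0.1008] F [-0.   0.4 -0.2] M [-0.059  0.048  0.02 ] op 0.999 ff 0.1 t 10.3
n 950 centre(h,z) [-42.8  60.8] wh [103.  37.] tilt -3.0 foot tip(h,z) [-46.    0.9] pinch z 119.8 handle lean to H 36.0 pivot dist 72.8
tcp [ 0.4725 -0.0359  0.1008] F [-0.3  0.2 -1.1] M [-0.009  0.1   -0.067] op 1.003 ff 0.1 t 10.35
```

```bash
W='x'; python3 -m pendant '[{"claw":1,"dx":0,"dy":0,"dz":0,"twist":0},{"claw":1,"dx":0,"dy":0,"dz":0,"twist":0},{"claw":1,"dx":0,"dy":0,"dz":0,"twist":0},{"claw":1,"dx":0,"dy":0,"dz":0,"twist":0},{"claw":1,"dx":0,"dy":0,"dz":0,"twist":0},{"claw":1,"dx":0,"dy":0,"dz":0,"twist":0},{"claw":1,"dx":0,"dy":0,"dz":0,"twist":0},{"claw":1,"dx":0,"dy":0,"dz":0,"twist":0}]'; python3 - <<'E'
from h import *
fit();im=fit()
u,v=proj("scene",r.get_state()["tool_pos"]).round().astype(int)
cv2.imwrite("pics/i.png",np.hstack([cv2.resize(im[v-60:v+90,u-55:u+75],None,fx=3,fy=3,interpolation=cv2.INTER_CUBIC),cv2.resize(cv2.imread("pics/top_r.png"),(390,450))]))
E
```

```text
clock: 11.2
tool_pos: [0.4724, -0.0359, 0.1007]
eef_rot: [0.616, 0.788, 0.0, 0.0]
contact_force: [0.2, 0.7, -0.6]
opening: 1.002
finger_force: 0.1
n 953 centre(h,z) [-43.9  60.7] wh [101.2  38. ] tilt -4.4 foot tip(h,z) [-48.4   0.9] pinch z 119.8 handle lean to H 36.6 pivot dist 73.6
tcp [ 0.4724 -0.036   0.1008] F [-0.4 -0.5  0.2] M [-0.094  0.14   0.017] op 0.998 ff 0.1 t 11.25
n 936 centre(h,z) [-42.3  60.2] wh [103.7  36.9] tilt -1.8 foot tip(h,z) [-44.2   0.2] pinch z 119.7 handle lean to H 35.4 pivot dist 73.1
tcp [ 0.4724 -0.0359  0.1007] F [-0.2  0.3 -0. ] M [ 0.007  0.082 -0.019] op 0.999 ff 0.1 t 11.3
```

View pics/i.png

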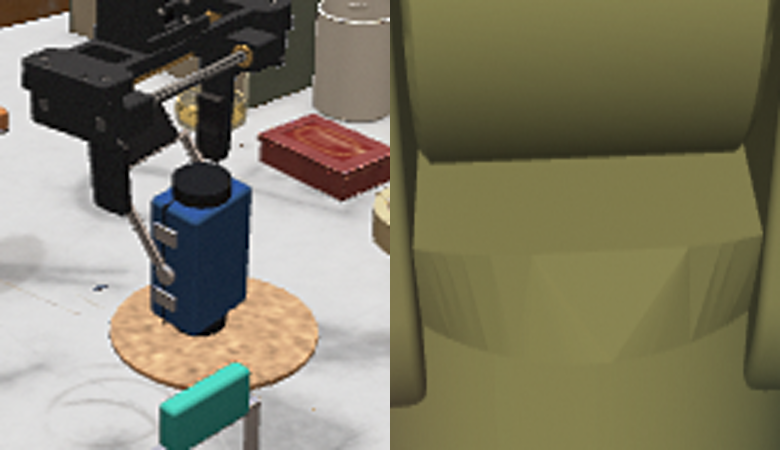

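It stands upright on the mat, with the handle free between the open fingers. I retreat straight up.

```bash
python3 -m pendant '[{"claw":1,"dx":0,"dy":0,"dz":3,"twist":0},{"claw":1,"dx":0,"dy":0,"dz":8,"twist":0},{"claw":1,"dx":0,"dy":0,"dz":15,"twist":0},{"claw":1,"dx":0,"dy":0,"dz":25,"twist":0},{"claw":1,"dx":0,"dy":0,"dz":40,"twist":0},{"claw":1,"dx":0,"dy":0,"dz":60,"twist":0},{"claw":1,"dx":0,"dy":0,"dz":90,"twist":0},{"claw":1,"dx":0,"dy":0,"dz":130,"twist":0}]' && python3 -m pendant '[{"claw":1,"dx":0,"dy":0,"dz":20,"twist":0},{"claw":1,"dx":0,"dy":0,"dz":20,"twist":0},{"claw":1,"dx":0,"dy":0,"dz":20,"twist":0},{"claw":1,"dx":0,"dy":0,"dz":20,"twist":0},{"claw":1,"dx":0,"dy":0,"dz":20,"twist":0},{"claw":1,"dx":0,"dy":0,"dz":20,"twist":0},{"claw":1,"dx":0,"dy":0,"dz":20,"twist":0},{"claw":1,"dx":0,"dy":0,"dz":20,"twist":0}]'; python3 - <<'E'
from h import *
im,d=eyes.snapshot("scene"); cv2.imwrite("pics/j.png",im[120:440,150:550])
E
```

```text
clock: 12.1
tool_pos: [0.4714, -0.0359, 0.2318]
eef_rot: [0.616, 0.788, -0.001, -0.001]
contact_force: [1.7, -0.3, -0.4]
opening: 0.998
finger_force: 0.0
clock: 12.9
tool_pos: [0.4723, -0.0359, 0.2504]
eef_rot: [0.616, 0.788, -0.0, -0.0]
contact_force: [-0.2, -0.3, 0.3]
opening: 1.0
finger_force: 0.0
```

View pics/j.png

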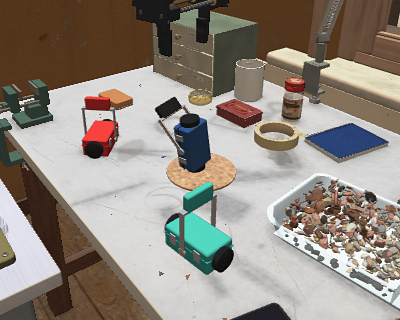

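The case stands alone on the mat at crop (192,145), and the gripper is clear above it. I let the rocking die out, check for motion, then hand in.

```bash
python3 -m pendant '[{"claw":1,"dz":0},{"claw":1,"dz":0},{"claw":1,"dz":0},{"claw":1,"dz":0},{"claw":1,"dz":0},{"claw":1,"dz":0},{"claw":1,"dz":0},{"claw":1,"dz":0}]' | head -1; python3 -m pendant '[{"claw":1,"dx":0,"dy":0,"dz":0,"twist":0},{"claw":1,"dx":0,"dy":0,"dz":0,"twist":0},{"claw":1,"dx":0,"dy":0,"dz":0,"twist":0},{"claw":1,"dx":0,"dy":0,"dz":0,"twist":0},{"claw":1,"dx":0,"dy":0,"dz":0,"twist":0},{"claw":1,"dx":0,"dy":0,"dz":0,"twist":0},{"claw":1,"dx":0,"dy":0,"dz":0,"twist":0},{"claw":1,"dx":0,"dy":0,"dz":0,"twist":0}]' | head -1
python3 - <<'E'
from h import *
fit();a=fit()
for _ in range(4): b,_d=eyes.snapshot("scene")
print(cv2.absdiff(a,b)[200:320,300:400].mean(), cv2.absdiff(a,b)[350:450,100:200].mean())
cv2.imwrite("pics/k.png",cv2.resize(b[200:320,290:410],None,fx=4,fy=4,interpolation=cv2.INTER_CUBIC))
E
```

```text
clock: 13.75
n 987 centre(h,z) [-39.5  60.7] wh [103.   35.9] tilt -6.6 foot tip(h,z) [-46.4   1.1] pinch z 269.8 handle lean to H 10.7 pivot dist 212.8
tcp [ 0.4724 -0.036   0.2508] F [-0.1  0.2 -0.8] M [-0.039  0.063 -0.025] op 0.998 ff 0.0 t 13.8
n 980 centre(h,z) [-39.5  61.4] wh [101.6  38.1] tilt -8.8 foot tip(h,z) [-48.7   2.2] pinch z 269.7 handle lean to H 10.7 pivot dist 212.0
tcp [ 0.4724 -0.0359  0.2507] F [-0.3  1.1 -0.6] M [-0.029  0.056 -0.024] op 0.998 ff 0.0 t 13.85
9.369 0.9472333333333334validation failed for argument at $[0]...
```

View pics/k.png

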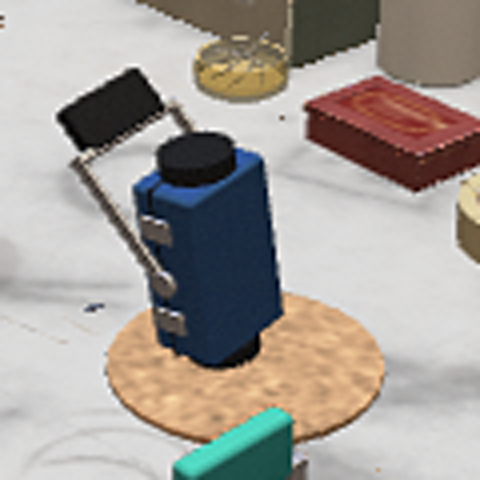

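```bash
python3 - <<'E'
from h import *
for i in range(24): 
    im=fit()
E
```

```text
n 1061 centre(h,z) [-32.1  63.4] wh [98.5 35.8] tilt -13.4 foot tip(h,z) [-46.    5.1] pinch z 269.7 handle lean to H 8.8 pivot dist 208.8
tcp [ 0.4724 -0.0359  0.2507] F [-0.4 -0.4  0.1] M [-0.049  0.057  0.014] op 0.999 ff 0.0 t 14.1
n 1055 centre(h,z) [-27.4  65.2] wh [97.4 36.3] tilt -7.7 foot tip(h,z) [-35.4   5.8] pinch z 269.7 handle lean to H 7.6 pivot dist 206.3
tcp [ 0.4724 -0.0359  0.2507] F [0.2 0.1 0.1] M [-0.044  0.077  0.026] op 1.003 ff 0.0 t 14.15
n 1068 centre(h,z) [-30.2  63.7] wh [100.3  36.2] tilt -10.6 foot tip(h,z) [-41.2   4.7] pinch z 269.7 handle lean to H 8.3 pivot dist 208.3
tcp [ 0.4724 -0.036   0.2507] F [ 0.1  0.5 -0.3] M [-0.     0.108 -0.057] op 1.001 ff 0.0 t 14.2
n 1050 centre(h,z) [-34.4  61.9] wh [101.6  36.6] tilt -13.8 foot tip(h,z) [-48.8   3.7] pinch z 269.7 handle lean to H 9.4 pivot dist 210.7
tcp [ 0.4724 -0.0359  0.2507] F [-1.6 -0.3 -0.3] M [-0.09   0.035 -0.005] op 1.0 ff 0.0 t 14.25
n 1045 centre(h,z) [-34.3  64.5] wh [96.5 36.9] tilt -12.2 foot tip(h,z) [-46.9   5.8] pinch z 269.7 handle lean to H 9.5 pivot dist 208.1
tcp [ 0.4724 -0.0
[... 3867 characters left out ...]
 986 centre(h,z) [-33.7  62.5] wh [101.7  35.1] tilt -2.0 foot tip(h,z) [-35.7   2.6] pinch z 269.7 handle lean to H 9.2 pivot dist 209.9
tcp [ 0.4724 -0.036   0.2507] F [0.2 0.6 0.1] M [-0.006  0.056 -0.026] op 1.002 ff 0.0 t 15.15
n 967 centre(h,z) [-38.9  61.8] wh [100.8  35. ] tilt -8.1 foot tip(h,z) [-47.4   2.4] pinch z 269.7 handle lean to H 10.6 pivot dist 211.6
tcp [ 0.4724 -0.036   0.2507] F [-0.8 -0.6 -0.6] M [-0.081  0.02  -0.025] op 1.0 ff 0.0 t 15.2
n 993 centre(h,z) [-37.3  63.4] wh [98.9 36.5] tilt -8.9 foot tip(h,z) [-46.6   4.1] pinch z 269.7 handle lean to H 10.3 pivot dist 209.7
tcp [ 0.4724 -0.0359  0.2507] F [0.1 0.2 0.3] M [-0.069  0.062  0.012] op 1.002 ff 0.0 t 15.25
```

```bash
python3 -m pendant '[{"claw":1,"dx":0,"dy":0,"dz":0,"twist":0},{"claw":1,"dx":0,"dy":0,"dz":0,"twist":0},{"claw":1,"dx":0,"dy":0,"dz":0,"twist":0},{"claw":1,"dx":0,"dy":0,"dz":0,"twist":0},{"claw":1,"dx":0,"dy":0,"dz":0,"twist":0},{"claw":1,"dx":0,"dy":0,"dz":0,"twist":0},{"claw":1,"dx":0,"dy":0,"dz":0,"twist":0},{"claw":1,"dx":0,"dy":0,"dz":0,"twist":0}]' | head -1;python3 -m pendant '[{"claw":1,"dx":0,"dy":0,"dz":0,"twist":0},{"claw":1,"dx":0,"dy":0,"dz":0,"twist":0},{"claw":1,"dx":0,"dy":0,"dz":0,"twist":0},{"claw":1,"dx":0,"dy":0,"dz":0,"twist":0},{"claw":1,"dx":0,"dy":0,"dz":0,"twist":0},{"claw":1,"dx":0,"dy":0,"dz":0,"twist":0},{"claw":1,"dx":0,"dy":0,"dz":0,"twist":0},{"claw":1,"dx":0,"dy":0,"dz":0,"twist":0}]' | head -1
python3 -m pendant '[{"claw":1,"dx":0,"dy":0,"dz":0,"twist":0},{"claw":1,"dx":0,"dy":0,"dz":0,"twist":0},{"claw":1,"dx":0,"dy":0,"dz":0,"twist":0},{"claw":1,"dx":0,"dy":0,"dz":0,"twist":0},{"claw":1,"dx":0,"dy":0,"dz":0,"twist":0},{"claw":1,"dx":0,"dy":0,"dz":0,"twist":0},{"claw":1,"dx":0,"dy":0,"dz":0,"twist":0},{"claw":1,"dx":0,"dy":0,"dz":0,"twist":0}]' | head -1
python3 - <<'E' | grep tilt
from h import *
p=None
for i in range(16):
    im=fit()
    if p is not None: print("tilt diff",cv2.absdiff(im,p)[200:320,300:400].mean().round(2))
    if i%4==0:p=im
E
```

```text
clock: 16.05
clock: 16.85
clock: 17.65
n 1008 centre(h,z) [-35.9  63.4] wh [98.8 35.3] tilt -8.0 foot tip(h,z) [-44.3   4. ] pinch z 269.7 handle lean to H 9.9 pivot dist 209.5
n 1001 centre(h,z) [-31.9  64.6] wh [97.6 36.9] tilt -3.9 foot tip(h,z) [-36.    4.7] pinch z 269.8 handle lean to H 8.8 pivot dist 207.7
tilt diff 1.19
n 1010 centre(h,z) [-36.   65.1] wh [96.4 34.5] tilt -9.0 foot tip(h,z) [-45.4   5.9] pinch z 269.7 handle lean to H 10.0 pivot dist 207.7
tilt diff 2.03
n 1026 centre(h,z) [-35.8  61.3] wh [103.4  35.8] tilt -9.7 foot tip(h,z) [-46.    2.2] pinch z 269.8 handle lean to H 9.8 pivot dist 211.5
tilt diff 2.98
n 1016 centre(h,z) [-35.1  61.5] wh [101.6  35.7] tilt -10.4 foot tip(h,z) [-46.    2.5] pinch z 269.7 handle lean to H 9.6 pivot dist 211.2
tilt diff 3.84
n 1035 centre(h,z) [-31.   63.1] wh [99.5 36.4] tilt -7.0 foot tip(h,z) [-38.3   3.5] pinch z 269.7 handle lean to H 8.5 pivot dist 209.0
tilt diff 1.76
n 1017 centre(h,z) [-34.2  64.5] wh [98.2 34.5] tilt -10.4 foot tip(h,z) [-45.1   5.5] pinch z 269.7 handle lean to H 9.5 pivot dist 208.0
tilt diff 2.0
[... 695 characters left out ...]
[-46.7   2. ] pinch z 269.7 handle lean to H 10.0 pivot dist 211.8
tilt diff 3.51
n 1028 centre(h,z) [-36.3  64.1] wh [97.5 35.8] tilt -9.3 foot tip(h,z) [-45.9   4.9] pinch z 269.7 handle lean to H 10.0 pivot dist 208.8
tilt diff 3.69
n 1018 centre(h,z) [-34.1  60.3] wh [104.   36.6] tilt -6.7 foot tip(h,z) [-41.1   0.7] pinch z 269.7 handle lean to H 9.3 pivot dist 212.2
tilt diff 1.42
n 1006 centre(h,z) [-36.2  61.1] wh [103.6  36.5] tilt -9.5 foot tip(h,z) [-46.1   1.9] pinch z 269.7 handle lean to H 9.8 pivot dist 211.8
tilt diff 2.28
n 1031 centre(h,z) [-34.   62.6] wh [101.2  37.2] tilt -8.4 foot tip(h,z) [-42.8   3.2] pinch z 269.7 handle lean to H 9.3 pivot dist 209.9
tilt diff 3.11
```

```bash
python3 -m pendant '[{"claw":1,"dx":0,"dy":0,"dz":0,"twist":0},{"claw":1,"dx":0,"dy":0,"dz":0,"twist":0},{"claw":1,"dx":0,"dy":0,"dz":0,"twist":0},{"claw":1,"dx":0,"dy":0,"dz":0,"twist":0},{"claw":1,"dx":0,"dy":0,"dz":0,"twist":0},{"claw":1,"dx":0,"dy":0,"dz":0,"twist":0},{"claw":1,"dx":0,"dy":0,"dz":0,"twist":0},{"claw":1,"dx":0,"dy":0,"dz":0,"twist":0}]' | head -1;python3 -m pendant '[{"claw":1,"dx":0,"dy":0,"dz":0,"twist":0},{"claw":1,"dx":0,"dy":0,"dz":0,"twist":0},{"claw":1,"dx":0,"dy":0,"dz":0,"twist":0},{"claw":1,"dx":0,"dy":0,"dz":0,"twist":0},{"claw":1,"dx":0,"dy":0,"dz":0,"twist":0},{"claw":1,"dx":0,"dy":0,"dz":0,"twist":0},{"claw":1,"dx":0,"dy":0,"dz":0,"twist":0},{"claw":1,"dx":0,"dy":0,"dz":0,"twist":0}]' | head -1
python3 -m pendant '[{"claw":1,"dx":0,"dy":0,"dz":0,"twist":0},{"claw":1,"dx":0,"dy":0,"dz":0,"twist":0},{"claw":1,"dx":0,"dy":0,"dz":0,"twist":0},{"claw":1,"dx":0,"dy":0,"dz":0,"twist":0},{"claw":1,"dx":0,"dy":0,"dz":0,"twist":0},{"claw":1,"dx":0,"dy":0,"dz":0,"twist":0},{"claw":1,"dx":0,"dy":0,"dz":0,"twist":0},{"claw":1,"dx":0,"dy":0,"dz":0,"twist":0}]' | head -1
python3 -m pendant '[{"claw":1,"dx":0,"dy":0,"dz":0,"twist":0},{"claw":1,"dx":0,"dy":0,"dz":0,"twist":0},{"claw":1,"dx":0,"dy":0,"dz":0,"twist":0},{"claw":1,"dx":0,"dy":0,"dz":0,"twist":0},{"claw":1,"dx":0,"dy":0,"dz":0,"twist":0},{"claw":1,"dx":0,"dy":0,"dz":0,"twist":0},{"claw":1,"dx":0,"dy":0,"dz":0,"twist":0},{"claw":1,"dx":0,"dy":0,"dz":0,"twist":0}]' | head -1
python3 - <<'E'
from h import *
p=eyes.snapshot("scene")[0]
print([cv2.absdiff(eyes.snapshot("scene")[0],p)[200:320,300:400].mean().round(2) for _ in range(10)]); fit()
E
```

```text
clock: 19.25
clock: 20.05
clock: 20.85
clock: 21.65
[np.float64(1.03), np.float64(1.21), np.float64(1.59), np.float64(1.87), np.float64(2.03), np.float64(2.02), np.float64(1.81), np.float64(1.52), np.float64(1.21), np.float64(1.09)]
n 1020 centre(h,z) [-35.9  61.6] wh [101.1  38. ] tilt -11.8 foot tip(h,z) [-48.2   2.9] pinch z 269.7 handle lean to H 9.8 pivot dist 211.2
tcp [ 0.4724 -0.0359  0.2507] F [0.  0.4 0.4] M [-0.069  0.096 -0.022] op 0.997 ff 0.0 t 22.25
```

```bash
python3 -m pendant '[{"claw":1,"dx":0,"dy":0,"dz":0,"twist":0},{"claw":1,"dx":0,"dy":0,"dz":0,"twist":0},{"claw":1,"dx":0,"dy":0,"dz":0,"twist":0},{"claw":1,"dx":0,"dy":0,"dz":0,"twist":0},{"claw":1,"dx":0,"dy":0,"dz":0,"twist":0},{"claw":1,"dx":0,"dy":0,"dz":0,"twist":0},{"claw":1,"dx":0,"dy":0,"dz":0,"twist":0},{"claw":1,"dx":0,"dy":0,"dz":0,"twist":0}]' | head -1;python3 -m pendant '[{"claw":1,"dx":0,"dy":0,"dz":0,"twist":0},{"claw":1,"dx":0,"dy":0,"dz":0,"twist":0},{"claw":1,"dx":0,"dy":0,"dz":0,"twist":0},{"claw":1,"dx":0,"dy":0,"dz":0,"twist":0},{"claw":1,"dx":0,"dy":0,"dz":0,"twist":0},{"claw":1,"dx":0,"dy":0,"dz":0,"twist":0},{"claw":1,"dx":0,"dy":0,"dz":0,"twist":0},{"claw":1,"dx":0,"dy":0,"dz":0,"twist":0}]' | head -1
python3 -m pendant '[{"claw":1,"dx":0,"dy":0,"dz":0,"twist":0},{"claw":1,"dx":0,"dy":0,"dz":0,"twist":0},{"claw":1,"dx":0,"dy":0,"dz":0,"twist":0},{"claw":1,"dx":0,"dy":0,"dz":0,"twist":0},{"claw":1,"dx":0,"dy":0,"dz":0,"twist":0},{"claw":1,"dx":0,"dy":0,"dz":0,"twist":0},{"claw":1,"dx":0,"dy":0,"dz":0,"twist":0},{"claw":1,"dx":0,"dy":0,"dz":0,"twist":0}]' | head -1
python3 -m pendant '[{"claw":1,"dx":0,"dy":0,"dz":0,"twist":0},{"claw":1,"dx":0,"dy":0,"dz":0,"twist":0},{"claw":1,"dx":0,"dy":0,"dz":0,"twist":0},{"claw":1,"dx":0,"dy":0,"dz":0,"twist":0},{"claw":1,"dx":0,"dy":0,"dz":0,"twist":0},{"claw":1,"dx":0,"dy":0,"dz":0,"twist":0},{"claw":1,"dx":0,"dy":0,"dz":0,"twist":0},{"claw":1,"dx":0,"dy":0,"dz":0,"twist":0}]' | head -1
python3 - <<'E'
from h import *
p=eyes.snapshot("scene")[0]
print([cv2.absdiff(eyes.snapshot("scene")[0],p)[200:320,300:400].mean().round(2) for _ in range(10)]); fit()
print(r.finish_job())
E
```

```text
clock: 23.05
clock: 23.85
clock: 24.65
clock: 25.45
[np.float64(1.06), np.float64(1.18), np.float64(1.24), np.float64(1.25), np.float64(1.19), np.float64(1.1), np.float64(1.03), np.float64(1.01), np.float64(1.01), np.float64(1.02)]
n 1019 centre(h,z) [-35.4  61.4] wh [102.5  35.6] tilt -9.3 foot tip(h,z) [-45.2   2.2] pinch z 269.7 handle lean to H 9.7 pivot dist 211.3
tcp [ 0.4724 -0.0359  0.2507] F [ 0.1  0.6 -0. ] M [-0.093  0.036  0.032] op 0.999 ff 0.0 t 26.05
the job is handed in; nothing more can be done
None
```

The blue case was lifted by its handle, its +y end sank, and it now stands by itself on that heavy end near the middle of the cork mat, leaning about 9° toward the handle; its rocking had nearly died out and the gripper was clear when I handed the job in at 26 s.

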